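# Change the dust screen in the stone carver's extractor

### The job

The extractor's screen is clogged: pull the dust-caked tan screen up out of its slot, past the sprung catches, and stand it fully down in the empty orange stand. Then take the clean blue screen from the white stand and push it fully home in the extractor's slot, and after that throw the red-knobbed lever all the way over to its far side to switch the extractor on. Leave the carvings, tools and other things on the bench where they are.

Things in the scene. Friction and masses are not known exactly. Their poses are not given: they have to be found in the camera images.
- extractor: Grey bench dust extractor, fixed: 160 deep (x), 210 wide (y), 110 tall, with a 30 tall control pod at its +y side (y 105 to 190) carrying the lever; front grille faces its -x. The screen slot, open at the top, runs along its y through its centre. A screen fully home has its origin at the extractor's (0, 0, 30), y axes parallel. Origin: centre of underside.
- slot (a point): Middle of the slot's mouth, extractor (0, 0, 110), same axes. Slot 13 wide (x), 146 long (y), 80 deep; yellow flared lips up to 12 above. At each end a steel post (|y| 76 to 100, |x| to 13, 30 high) holds a sprung white roller (radius 8, at y +-75, 14 above) that snaps into the screen's notch; passing takes 5 to 15 N up or down.
- clogged: Clogged dust screen: tan dust-caked frame and face. Starts caught in the slot. Rigid slab 10 thick (its x), 140 long (y), 110 tall (z); grip tab on the middle of its top edge 10 thick, 60 long, from z 110 to 148. Notches (22 tall, 10 deep, centred at z 94) in both short edges take the catch. 0.18 kg, symmetric under a half turn. Origin: centre of underside. 
- clean: Clean dust screen: blue frame, dark metal screen with bright bars. At the start it stands in the white stand. Rigid slab 10 thick (its x), 140 long (y), 110 tall (z); grip tab on the middle of its top edge 10 thick, 60 long, from z 110 to 148. Notches (22 tall, 10 deep, centred at z 94) in both short edges take the catch. 0.18 kg, symmetric under a half turn. Origin: centre of underside. 
- clogged_tab (a point): Middle of the clogged screen's grip tab, 129 above its underside.
- clean_tab (a point): Middle of the clean screen's grip tab, 129 above its underside.
- stand_used: Orange stand for the used screen, empty at the start. 176 long (its y), 64 wide, fixed. Its bay along y takes one screen upright: 14 wide, 152 long, floor at z 16, walls to 60, flared lips all round to 74. A screen fully down in it has its origin at the stand's (0, 0, 16), y axes parallel, either way round. Origin: centre of underside.
- stand_clean: White stand that holds the clean screen at the start. 176 long (its y), 64 wide, fixed. Its bay along y takes one screen upright: 14 wide, 152 long, floor at z 16, walls to 60, flared lips all round to 74. A screen fully down in it has its origin at the stand's (0, 0, 16), y axes parallel, either way round. Origin: centre of underside.
- switch (a joint): Lever angle (rad): 0 leans 0.5 to the extractor's front (-x), off; 1.0 leans 0.5 to its back (+x), fully on. It stays where it is left; pivots about the extractor's y axis at extractor (0, 150, 52), radius 65 to the ball's centre.
- switch_tip (a point): Centre of the lever's red ball knob, radius 13, on a 10 thick steel rod.
- white_carving: Bystander: white marble animal carving, 90 x 100 x 155 tall. Origin: centre of the underside.
- gold_carving: Bystander: gold animal carving on a wooden base, 100 x 110 x 166 tall. Origin: centre of the underside.
- handpiece: Bystander: blue rotary carving handpiece lying along its x, 160 long, 30 tall. Origin on the underside.
- riffler: Bystander: riffler file with a wooden handle lying along its x, 165 long, 16 tall. Origin on the underside.
- wax_jar: Bystander: amber wax jar with a steel cap, radius 32, 70 tall. Origin: centre of the underside.
- marble_offcut: Bystander: marble offcut block, 70 x 110 x 45 tall. Origin: centre of the underside.
- whetstone: Bystander: whetstone on a wooden base, 50 x 150 x 32 tall. Origin: centre of the underside.
Things that resemble listed ones, but are neither listed nor needed, are in the scene too. Of the things shaped like the clogged, the tan one is meant.

How it is judged:
On the way, in this order (a step that is already met when the one before it is completed fails the run):
1. the clogged screen is lifted clear of the extractor's slot, past the catches (z of clogged in the frame of extractor above 0.112 m), for 0.1 s.
2. the clogged screen stands fully down in the orange stand, let go (z of clogged in the frame of stand_used between 0.012 and 0.02 m and x of clogged in the frame of stand_used between -0.006 and 0.006 m and y of clogged in the frame of stand_used between -0.008 and 0.008 m and angle between the z axis of clogged and the z axis of stand_used, either way round below 0.12 rad and linear speed of clogged below 0.02 m/s and angular speed of clogged below 1 rad/s and contact force between the fingers and clogged below 0.2 N), for 0.2 s.
3. the clean screen is fully home in the extractor's slot (z of clean in the frame of extractor between 0.026 and 0.034 m and x of clean in the frame of extractor between -0.006 and 0.006 m and y of clean in the frame of extractor between -0.008 and 0.008 m and angle between the z axis of clean and the z axis of extractor, either way round below 0.12 rad and linear speed of clean below 0.02 m/s and angular speed of clean below 1 rad/s), for 0.2 s.
4. the lever is thrown fully to the on side (value of joint switch above 0.85 rad), for 0.2 s.
At the end, for the whole second after the job is handed in: Both screens at rest: the clogged one in the orange stand, the clean one in the extractor's slot, each within 4 mm of the floor of its bay or slot, 6 mm (8 mm lengthwise) of its centre and 0.12 rad of upright; the lever past 0.85 rad (all of step 3 and z of clogged in the frame of stand_used between 0.012 and 0.02 m and x of clogged in the frame of stand_used between -0.006 and 0.006 m and y of clogged in the frame of stand_used between -0.008 and 0.008 m and angle between the z axis of clogged and the z axis of stand_used, either way round below 0.12 rad and value of joint switch above 0.85 rad and linear speed of clogged below 0.02 m/s and angular speed of clogged below 1 rad/s); the robot touches nothing.
It fails at once if a bystander (carving, tool, jar or stone) is moved more than 30 mm (distance of any of white_carving, gold_carving, handpiece, riffler, wax_jar, marble_offcut, whetstone from where it was at the start of the episode above 0.03 m).
It also fails if it takes over 69 s, if anything falls off the work surface, if the arm or the gripper's body presses on something with over 40 N, if the wrist force passes 120 N, or if a joint passes its speed limit or range.

### The arm

A 6-joint arm with a two-finger parallel gripper is mounted at the origin on the work surface. World frame = base frame: x ahead of the robot, y to its left, z up, the work surface at z = 0. Lengths are in m, angles in rad, forces in N, time in s.
With the tool pointing down it reaches from about 0.325 to 0.775 m from the base axis. Payload 5.5 kg.
Tool frame: the origin (TCP) lies midway between the tips of the shut fingers; the grasp point (between the pads) lies 19 mm behind it (arm.hold_point_z is the distance from the TCP to the grasp point, in m); z points along the fingers, y is the line along which they close (so a half turn about z gives the same grasp; the last joint's range is limited). The gripper opens to 88 mm and grips with 3 to 60 N. Pads are 20 mm wide; open, the fingers measure 115 mm over their backs; the gripper's body (75 mm by 178 mm) begins 61 mm behind the grasp point.
Start: joints at [1.124, 0.091, 1.231, -0, 1.82, -0.057], TCP at [0.228, 0.555, 0.223] pointing down, gripper open.
Joint ranges: [-2.87, 2.87], [-0.86, 2.18], [0.17, 2.46], [-1.51, 4.65], [0.06, 2.69], [-2.65, 2.65]. Speed limits (rad/s): [2.57, 2.57, 3.01, 3.14, 3.14, 3.14].

### API

Orientations are given as a unit quaternion [x, y, z, w].
In Python, from bench import readout, optics, arm, spotter gives the robot as it stands.
- The arm moves only by the tool jog_arm, never from a script. Its argument "steps" is a list of rows, each an object with "rot": the turn, a rotation vector about the tool's x, y, z scaled (see below), a list of three; "xyz": the shift along the tool's x, y, z scaled (see below), a list of three; "fingers": the opening, from 0 (shut) to 1 (fully open). A call has 1 to 20 rows; each row is the pose to reach, as a shift and turn from the pose commanded when the call began, along the tool's axes at that moment; what a row does not reach only later rows make up. The controller multiplies each number of a shift by 0.12 m and each number of a turn by 90 degrees. A row lasts 1/8 s, in which the tool goes at most 62.5 mm and 10.7 degrees, less where a joint would pass 70% of its speed; a pose out of reach is approached as far as the arm can. A call with a number of a shift or a turn outside -1 to 1 is refused whole. A call with a gripper value outside its range is refused whole. The fingers move at their own pace and stop on an object; "newtons" is the grip in N (left out, the last holds). Time passes only in rows, so rows that repeat a pose let the fingers close. It gives the time, the measured TCP pose, the force, the opening and the grip force at its end, in the units of the state.
- readout.read_state(): the state, without advancing time (a new reading comes with each control period).
- optics.camera(name): name is "scene" or "top" or "wrist"; returns (picture, depth): 384x512x3 uint8, red, green, blue; 384x512 float32, m along the optical axis (not along the pixel's ray), 0 where there is no reading.
- optics.get_calibration(name): a dict with "camera_matrix" (3x3 intrinsics, pixels), "world_from_camera" (4x4, takes a point from camera to world coordinates). Camera axes: x right, y up, looking along -z (the intrinsics and any distortion apply to the point x, -y, -z); pixel columns grow to the right and rows downward; lengths in m; the calibration is good to about 2 mm. A picture is of the moment at which its call begins: read the wrist's pose just before it. get_calibration takes no time and is no camera call; for the wrist camera it gives the pose at the moment of the call.
- arm.job_done(): hands the job in; it is judged then, once.
Trained networks look in the newest picture that a camera, given by its name, has taken for a name from the list of things; names that differ only in an ending like _2 or _b are one class to them, and where a whole thing is asked for, a point or a joint stands for the part that bears it (a point fixed in the world has none). Each returns a list of dicts, best first, with "score" (0 to 1); they miss things now and then, are a little off and sometimes report something else, mostly with a low value. They report only what shows in the picture. A call takes as long as a camera call. They do not tell look-alikes from the thing itself.
- spotter.cut_out(camera, target): "mask" (384x512 bool, what is visible of it) and "bbox" ([left, top, width, height] as shares, 0 to 1, of the picture: columns of its width, rows of its height, round what is visible of it).
- spotter.tip_of(camera, target): "xy" ([column, row] as shares, 0 to 1, of the picture: columns of its width, rows of its height: a listed point, or the origin of a listed thing).
The state is a dict: "t": time; "joint_pos": joint angles; "qd": joint speeds; "tau": joint torques, N m; "position": TCP position; "ee_rot": TCP orientation; "force": force on the tool from outside, world axes, zero at the start; "wrist_torque": the same for the moment, N m; "grip_width": finger opening in m; "grasp_force": force on a finger pad.
Only numpy, scipy, OpenCV 4.12 (cv2) and the standard library are available. Lean on these libraries where they do the work, as an engineer would, in place of code of your own. Each camera call takes 0.05 s, during which the arm holds its last target. There are 200 camera calls.

## Working session

There is one attempt and no reset: what is moved stays moved. The work goes in short steps, Python scripts to look and compute and a tool call to move; the robot and the scene stay as the last step left them, time stands still between calls to the robot, and variables do not carry over. Pictures are saved under pics/ and viewed, at most 10 in all, crops included, and the job is handed in when it is done.

Besides the shell and the picture viewer there is one more tool, called after "Call:" as a command line: name --argument value ..., lists and objects as JSON in quotes. jog_arm: Moves the arm, as the interface text tells. Its arguments: {"type":"object","properties":{"steps":{"type":"array"},"newtons":{"type":"number"}},"required":["steps"]}

```bash
ls; mkdir -p pics
cat > h.py <<'E'
import numpy as np, cv2
from bench import readout, optics, arm, spotter
from scipy.spatial.transform import Rotation as R
def cloud(cam):
    img,d=optics.camera(cam); c=optics.get_calibration(cam)
    K=np.array(c["camera_matrix"]);T=np.array(c["world_from_camera"])
    v,u=np.mgrid[:384,:512]
    P=np.stack([(u-K[0,2])/K[0,0]*d,-(v-K[1,2])/K[1,1]*d,-d],-1)
    return img,d,P@T[:3,:3].T+T[:3,3]
E
python3 - <<'E'
from h import *
for c in("scene","top"):
    img,d,W=cloud(c); cv2.imwrite(f"pics/{c}0.png",img[:,:,::-1]); np.savez(f"{c}0.npz",img=img,d=d,W=W)
    for n in("extractor","clogged","clean","stand_used","stand_clean","switch_tip","clogged_tab","clean_tab"):
        for r in spotter.cut_out(c,n)[:3]:
            m=r["mask"]&(d>0); p=W[m]; print(c,n,round(r["score"],2),np.round(r["bbox"],2),np.round(np.median(p,0),3),np.round(p.max(0),3),np.round(p.min(0),3))
    
print(readout.read_state())
E
```

```text
pics
scene extractor 0.91 [0.43 0.42 0.21 0.22] [ 0.604 -0.003  0.1  ] [0.664 0.152 0.179] [ 0.425 -0.163 -0.003]
scene clogged 0.64 [0.34 0.34 0.06 0.13] [ 0.464 -0.313  0.106] [ 0.531 -0.294  0.167] [ 0.28  -0.402 -0.003]
scene clogged 0.62 [0.47 0.44 0.09 0.08] [ 0.557 -0.044  0.139] [0.572 0.021 0.181] [ 0.488 -0.115  0.106]
scene clogged 0.62 [0.23 0.38 0.04 0.15] [ 0.568 -0.471  0.079] [ 0.626 -0.453  0.15 ] [ 0.405 -0.58  -0.004]
scene clean 0.67 [0.34 0.35 0.06 0.13] [ 0.467 -0.313  0.106] [ 0.531 -0.299  0.167] [ 0.287 -0.374 -0.001]
scene stand_used 0.81 [0.74 0.49 0.05 0.16] [0.512 0.328 0.046] [0.59  0.374 0.078] [ 0.353  0.296 -0.003]
scene stand_clean 0.63 [0.34 0.36 0.09 0.14] [ 0.486 -0.299  0.036] [ 0.55  -0.27   0.077] [ 0.363 -0.377 -0.005]
scene switch_tip 0.67 [0.61 0.51 0.02 0.05] [0.567 0.105 0.116] [0.58  0.116 0.126] [0.553 0.095 0.069]
scene clogged_tab 0.83 [0.25 0.39 0.02 0.14] [ 0.564 -0.472  0.078] [ 0.626 -0.453  0.15 ] [ 0.398 -0.59  -0.005]
scene clogged_tab 0.65 [0.47 0.45 0.09 0.07] [ 0.557 -0.044  0.138] [0.577 0.023 0.181] [ 0.483 -0.113  0.107]
s
[... 1947 characters left out ...]
.9, 'joint_pos': array([ 1.12430844e+00,  9.10960838e-02,  1.23068240e+00,  4.91901728e-05,
        1.81978837e+00, -5.67096937e-02]), 'qd': array([ 1.88977428e-03, -3.73963708e-04, -4.27789448e-04,  1.73835013e-04,
       -6.51820741e-05,  9.53201910e-04]), 'tau': array([ 1.70444953e-03, -4.46191192e+01, -4.06512308e+01,  6.98056282e-02,
        1.93650339e-02, -1.63229652e-05]), 'position': array([0.22799182, 0.55502094, 0.22264351]), 'ee_rot': array([ 1.93651787e-01,  9.81070326e-01,  1.84267821e-05, -1.98748779e-05]), 'force': array([1.44077782, 0.56985189, 0.82207232]), 'wrist_torque': array([-0.04526276,  0.00576382, -0.03322389]), 'grasp_force': 0.0, 'grip_width': 0.08780735473339189}
```

View pics/top0.png

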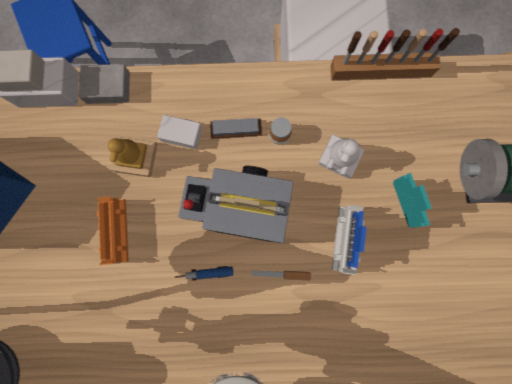

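View pics/scene0.png

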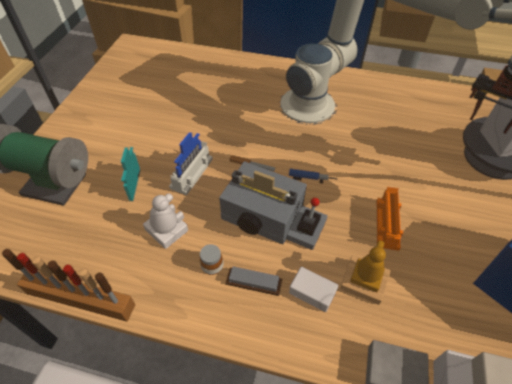

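The top view shows the extractor at (248,205) with the pod and red ball at (188,204), the orange stand at (113,230), the white stand with the blue screen at (350,238), and a teal decoy at (412,200). The scene view agrees. Next I fit the poses.

Run:
```python
from h import *
def rect(p):
    r=cv2.minAreaRect((p[:,:2]*1000).astype(np.float32)); (c,s,a)=r
    b=cv2.boxPoints(r); e=[b[1]-b[0],b[2]-b[1]]; e=max(e,key=np.linalg.norm); 
    if e[1]<0:e=-e
    return "c",np.round(c,1),"size",np.round(s,1),"ydir yaw deg",round(float(np.degrees(np.arctan2(-e[0],e[1]))),2),len(p)
for cam in("top","scene"):
    f=np.load(cam+"0.npz");img,d,W=f["img"],f["d"],f["W"]
    hsv=cv2.cvtColor(img,cv2.COLOR_RGB2HSV);z=W[...,2];ok=d>0
    def box(x0,x1,y0,y1,z0,z1):return ok&(W[...,0]>x0)&(W[...,0]<x1)&(W[...,1]>y0)&(W[...,1]<y1)&(z>z0)&(z<z1)
    print(cam)
    for n,b in dict(exttop=(.4,.7,-.2,.1,.104,.115),lips=(.4,.7,-.2,.1,.118,.135),tabtop=(.5,.6,-.12,.03,.150,.19),tabvtop=(.5,.6,-.12,.03,.174,.19),pod=(.45,.7,.06,.2,.025,.034),
       stu=(.38,.63,.25,.42,.04,.09),sturim=(.38,.63,.25,.42,.07,.09),stc=(.33,.58,-.36,-.24,.03,.08),cleantab=(.33,.58,-.4,-.24,.137,.18),cleanvtop=(.33,.58,-.4,-.24,.160,.18),clean=(.33,.58,-.4,-.24,.09,.18)).items():
        m=box(*b)
        if m.sum()>5: print(n,*rect(W[m]),"z",np.round(np.percentile(z[m],[5,50,95]),3))
    m=box(.5,.62,.06,.15,.06,.2)&((hsv[...,0]<8)|(hsv[...,0]>172))&(hsv[...,1]>150)
    p=W[m];print("red",len(p),p.mean(0),p.min(0),p.max(0))
    from scipy.optimize import least_squares
    s=least_squares(lambda c:np.linalg.norm(p-c,axis=1)-.013,p.mean(0)-[0,0,.01],loss="soft_l1",f_scale=.002);print("ball",s.x,s.cost)
f=np.load("top0.npz")["img"][:,:,::-1]; cv2.imwrite("pics/crop.png",np.hstack([cv2.resize(f[160:250,175:300],None,fx=4,fy=4),cv2.resize(f[195:285,320:375],None,fx=4,fy=4)]))
```

```text
top
exttop c [556.3 -28.1] size [246.4 160.7] ydir yaw deg -11.43 4240 z [0.108 0.111 0.114]
lips c [556.  -20.5] size [240.9  43. ] ydir yaw deg -6.75 385 z [0.119 0.122 0.132]
tabtop c [552.3 -45.7] size [59.3 10.2] ydir yaw deg -11.33 139 z [0.158 0.178 0.181]
tabvtop c [552.3 -45.7] size [59.3 10.2] ydir yaw deg -11.42 114 z [0.176 0.178 0.181]
pod c [582.8 105.3] size [ 71.7 119.8] ydir yaw deg 78.63 566 z [0.027 0.03  0.033]
stu c [498.9 333.7] size [177.8  65.4] ydir yaw deg -85.52 1170 z [0.043 0.062 0.073]
sturim c [498.9 333.7] size [177.8  35.7] ydir yaw deg -85.75 217 z [0.07  0.072 0.076]
stc c [ 457.7 -315.9] size [ 64. 178.] ydir yaw deg 80.1 807 z [0.036 0.063 0.075]
cleantab c [ 457.7 -316. ] size [10.9 59.9] ydir yaw deg 80.16 192 z [0.141 0.164 0.167]
cleanvtop c [ 457.8 -316.1] size [10.6 59.6] ydir yaw deg 80.16 127 z [0.162 0.165 0.167]
clean c [ 457.9 -316.1] size [ 11.5 138.7] ydir yaw deg 79.65 557 z [0.096 0.127 0.166]
red 75 [0.55665131 0.10302786 0.12052333] [0.54612976 0.09387222 0.06032367] [0.56950523 0.11383804 0.12787376]
ball [0.55715987 0.10628904 0
[... 465 characters left out ...]
033]
stu c [499.6 335.2] size [180.9  65.7] ydir yaw deg -86.39 775 z [0.042 0.061 0.073]
sturim c [500.2 333.9] size [179.8  34.9] ydir yaw deg -85.95 124 z [0.07  0.072 0.076]
stc c [ 462.1 -303.7] size [ 51.9 181. ] ydir yaw deg 75.35 658 z [0.034 0.058 0.075]
cleantab c [ 458.2 -315.9] size [13.6 64.2] ydir yaw deg 79.43 135 z [0.138 0.157 0.165]
cleanvtop c [ 459.5 -316.2] size [13.5 61.5] ydir yaw deg 79.69 60 z [0.161 0.163 0.165]
clean c [ 457.9 -315.6] size [ 14. 144.] ydir yaw deg 79.36 456 z [0.094 0.124 0.163]
red 56 [0.56313347 0.10656813 0.11942762] [0.55046723 0.0951003  0.10990752] [0.57103801 0.11812637 0.12592171]
ball [0.55748858 0.10672311 0.11157647] 5.31040729357224e-05
```

View pics/crop.png

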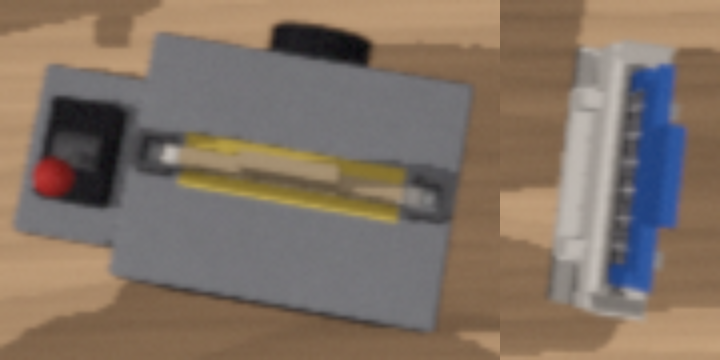

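```bash
cat >> h.py <<'E'
def plan(*targets):
    s=readout.read_state(); q=R.from_quat(s["ee_rot"]); p0=np.array(s["position"])
    print("at",p0.round(4),"yang",np.degrees(np.arctan2(*q.as_matrix()[[1,0],1])).round(2),"F",np.round(s["force"],1),"w",round(s["grip_width"],4),"g",round(s["grasp_force"],1),"t",s["t"],"j",np.round(s["joint_pos"],2))
    for x,y,z,a in targets:
        a=np.radians(a); Y=np.array([np.cos(a),np.sin(a),0]);Z=np.array([0,0,-1.]);M=np.stack([np.cross(Y,Z),Y,Z],1)
        rv=(q.inv()*R.from_matrix(M)).as_rotvec()
        print((x,y,z),"xyz",(q.inv().apply(np.array([x,y,z])-p0)/.12).round(4),"rot",(rv/(np.pi/2)).round(4))
E
python3 -c "
from h import *
plan((.5523,-.0457,.25,-11.4),(.2,.5,.24,-11.4))"
```

```text
at [0.228  0.555  0.2226] yang 67.67 F [1.4 0.6 0.8] w 0.0878 g 0.0 t 0.9 j [ 1.12  0.09  1.23  0.    1.82 -0.06]
(0.5523, -0.0457, 0.25) xyz [-4.402  -3.6036 -0.2283] rot [-0.     -0.      0.8785]
(0.2, 0.5, 0.24) xyz [ 0.0416 -0.5127 -0.1447] rot [-0.     -0.      0.8785]
```

Call:
jog_arm --steps '[{"xyz": [-0.88,-0.72,-0.1],"rot": [0,0,0],"fingers": 1},{"xyz": [-0.88,-0.72,-0.1],"rot": [0,0,0],"fingers": 1},{"xyz": [-0.88,-0.72,-0.1],"rot": [0,0,0],"fingers": 1}]'

```text
t: 1.27
position: [0.2944, 0.4328, 0.2358]
ee_rot: [0.195, 0.981, 0.001, 0.001]
force: [0.1, 0.1, 0.2]
grip_width: 0.0879
grasp_force: 0.0
```

Call:
jog_arm --steps '[{"xyz": [-0.88,-0.72,-0.1],"rot": [0,0,0],"fingers": 1},{"xyz": [-0.88,-0.72,-0.1],"rot": [0,0,0],"fingers": 1},{"xyz": [-0.88,-0.72,-0.1],"rot": [0,0,0],"fingers": 1}]'

```text
t: 1.65
position: [0.359, 0.3131, 0.2474]
ee_rot: [0.195, 0.981, 0.0, 0.001]
force: [0.5, 0.4, 1.0]
grip_width: 0.088
grasp_force: 0.0
```

Call:
jog_arm --steps '[{"xyz": [-0.88,-0.72,0],"rot": [0,0,0],"fingers": 1},{"xyz": [-0.88,-0.72,0],"rot": [0,0,0],"fingers": 1},{"xyz": [-0.88,-0.72,0],"rot": [0,0,0],"fingers": 1}]'

```text
t: 2.02
position: [0.4236, 0.1933, 0.2463]
ee_rot: [0.195, 0.981, -0.0, -0.0]
force: [0.6, -0.7, -0.5]
grip_width: 0.0879
grasp_force: 0.0
```

Call:
jog_arm --steps '[{"xyz": [-0.88,-0.72,0],"rot": [0,0,0],"fingers": 1},{"xyz": [-0.88,-0.72,0],"rot": [0,0,0],"fingers": 1},{"xyz": [-0.88,-0.72,0],"rot": [0,0,0],"fingers": 1}]'

```text
t: 2.4
position: [0.4884, 0.0738, 0.2458]
ee_rot: [0.195, 0.981, -0.0, -0.001]
force: [-0.3, -0.2, -0.3]
grip_width: 0.0876
grasp_force: 0.0
```

Call:
jog_arm --steps '[{"xyz": [-0.88,-0.72,0],"rot": [0,0,0.8785],"fingers": 1},{"xyz": [-0.88,-0.72,0],"rot": [0,0,0.8785],"fingers": 1},{"xyz": [-0.88,-0.72,0],"rot": [0,0,0.8785],"fingers": 1},{"xyz": [-0.88,-0.72,0],"rot": [0,0,0.8785],"fingers": 1},{"xyz": [-0.88,-0.72,0],"rot": [0,0,0.8785],"fingers": 1},{"xyz": [-0.88,-0.72,0],"rot": [0,0,0.8785],"fingers": 1},{"xyz": [-0.88,-0.72,0],"rot": [0,0,0.8785],"fingers": 1},{"xyz": [-0.88,-0.72,0],"rot": [0,0,0.8785],"fingers": 1},{"xyz": [-0.88,-0.72,0],"rot": [0,0,0.8785],"fingers": 1},{"xyz": [-0.88,-0.72,0],"rot": [0,0,0.8785],"fingers": 1}]'

```text
t: 3.65
position: [0.5524, -0.0439, 0.2466]
ee_rot: [0.773, 0.635, 0.0, -0.0]
force: [0.1, -0.3, -0.3]
grip_width: 0.0876
grasp_force: 0.0
```

Run:
```python
from h import *
img,d,W=cloud("wrist"); cv2.imwrite("pics/w1.png",img[:,:,::-1]); z=W[...,2]
def rect(p):
    r=cv2.minAreaRect((p[:,:2]*1000).astype(np.float32)); (c,s,a)=r
    b=cv2.boxPoints(r); e=max([b[1]-b[0],b[2]-b[1]],key=np.linalg.norm); e=e*np.sign(e[1])
    print(np.round(c,1),np.round(s,1),round(float(np.degrees(np.arctan2(-e[0],e[1]))),2),len(p),p.mean(0).round(4))
for lo,hi in((.170,.184),(.150,.184),(.104,.115)):
    m=(d>0)&(z>lo)&(z<hi)&(abs(W[...,0]-.553)<.1)&(abs(W[...,1]+.046)<.12)
    if m.sum()>9: rect(W[m])
plan((.5523,-.0457,.141,-11.4))
```

```text
[552.1 -47.6] [60.3 10. ] -11.08 1030 [ 0.5525 -0.0454  0.1782]
[552.2 -47.5] [60.5 10. ] -11.48 1099 [ 0.5529 -0.0437  0.1771]
[552.3 -47.4] [209.4 160.5] -11.53 29609 [ 0.5544 -0.0364  0.1103]
at [ 0.5524 -0.0442  0.2466] yang -11.27 F [0.1 0.3 1. ] w 0.0879 g 0.0 t 3.7 j [-0.14 -0.03  1.31  0.    1.86  0.06]
(0.5523, -0.0457, 0.141) xyz [-0.0126  0.0021  0.8799] rot [-0.0001 -0.0002  0.0015]
```

View pics/w1.png

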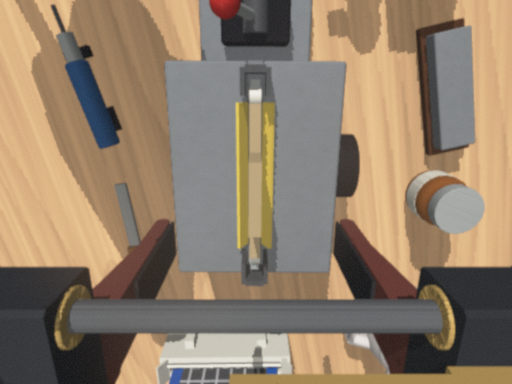

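The wrist view shows the slot and tab at (255,175) centred between the fingers. Its fit agrees with the top view to 2 mm. Next I descend and grip.

Call:
jog_arm --steps '[{"xyz": [-0.02,0,0.4],"rot": [0,0,0],"fingers": 1},{"xyz": [-0.02,0,0.7],"rot": [0,0,0],"fingers": 1},{"xyz": [-0.02,0,0.88],"rot": [0,0,0],"fingers": 1},{"xyz": [-0.02,0,0.88],"rot": [0,0,0],"fingers": 1},{"xyz": [-0.02,0,0.88],"rot": [0,0,0],"fingers": 0},{"xyz": [-0.02,0,0.88],"rot": [0,0,0],"fingers": 0},{"xyz": [-0.02,0,0.88],"rot": [0,0,0],"fingers": 0},{"xyz": [-0.02,0,0.88],"rot": [0,0,0],"fingers": 0},{"xyz": [-0.02,0,0.88],"rot": [0,0,0],"fingers": 0},{"xyz": [-0.02,0,0.88],"rot": [0,0,0],"fingers": 0}]' --newtons 50

```text
t: 4.95
position: [0.5517, -0.0476, 0.141]
ee_rot: [0.774, 0.633, -0.0, -0.0]
force: [-0.1, 0.3, -0.0]
grip_width: 0.0317
grasp_force: 0.0
```

Call:
jog_arm --steps '[{"xyz": [0,0,0],"rot": [0,0,0],"fingers": 0},{"xyz": [0,0,0],"rot": [0,0,0],"fingers": 0},{"xyz": [0,0,0],"rot": [0,0,0],"fingers": 0},{"xyz": [0,0,0],"rot": [0,0,0],"fingers": 0},{"xyz": [0,0,0],"rot": [0,0,0],"fingers": 0},{"xyz": [0,0,0],"rot": [0,0,0],"fingers": 0}]'

```text
t: 5.7
position: [0.5518, -0.0476, 0.141]
ee_rot: [0.774, 0.633, -0.0, -0.0]
force: [0.9, 0.2, -1.1]
grip_width: 0.0096
grasp_force: 50.0
```

Call:
jog_arm --steps '[{"xyz": [0,0,-0.04],"rot": [0,0,0],"fingers": 0},{"xyz": [0,0,-0.08],"rot": [0,0,0],"fingers": 0},{"xyz": [0,0,-0.12],"rot": [0,0,0],"fingers": 0},{"xyz": [0,0,-0.16],"rot": [0,0,0],"fingers": 0},{"xyz": [0,0,-0.2],"rot": [0,0,0],"fingers": 0},{"xyz": [0,0,-0.3],"rot": [0,0,0],"fingers": 0},{"xyz": [0,0,-0.45],"rot": [0,0,0],"fingers": 0},{"xyz": [0,0,-0.6],"rot": [0,0,0],"fingers": 0},{"xyz": [0,0,-0.8],"rot": [0,0,0],"fingers": 0},{"xyz": [0,0,-1],"rot": [0,0,0],"fingers": 0},{"xyz": [0,0,-1],"rot": [0,0,0],"fingers": 0}]'

```text
t: 7.08
position: [0.5531, -0.0478, 0.2652]
ee_rot: [0.774, 0.633, 0.003, 0.003]
force: [0.1, 0.1, -2.5]
grip_width: 0.0096
grasp_force: 50.0
```

Call:
jog_arm --steps '[{"xyz": [0,0,-0.3],"rot": [0,0,0],"fingers": 0},{"xyz": [0,0,-0.5],"rot": [0,0,0],"fingers": 0},{"xyz": [0,0,-0.5],"rot": [0,0,0],"fingers": 0}]'

```text
t: 7.45
position: [0.5524, -0.0477, 0.3229]
ee_rot: [0.774, 0.633, 0.001, 0.002]
force: [0.2, 0.2, -2.5]
grip_width: 0.01
grasp_force: 50.0
```

```bash
python3 -c "
from h import *
plan((.4989,.3337,.32,-85.5))"
```

```text
at [ 0.5524 -0.0477  0.3229] yang -11.4 F [ 0.2  0.2 -2.5] w 0.01 g 50.0 t 7.45 j [-0.15  0.01  1.14  0.    1.99  0.05]
(0.4989, 0.3337, 0.32) xyz [ 3.0274 -1.0656  0.0201] rot [ 0.0022 -0.0019  0.8233]
```

Call:
jog_arm --steps '[{"xyz": [1,-0.355,0],"rot": [0,0,0],"fingers": 0},{"xyz": [1,-0.355,0],"rot": [0,0,0],"fingers": 0},{"xyz": [1,-0.355,0],"rot": [0,0,0],"fingers": 0}]'

```text
t: 7.82
position: [0.5329, 0.0821, 0.3192]
ee_rot: [0.772, 0.636, -0.001, -0.001]
force: [0.2, -1.1, -2.9]
grip_width: 0.0098
grasp_force: 50.0
```

Call:
jog_arm --steps '[{"xyz": [1,-0.355,0],"rot": [0,0,0],"fingers": 0},{"xyz": [1,-0.355,0],"rot": [0,0,0],"fingers": 0},{"xyz": [1,-0.355,0],"rot": [0,0,0],"fingers": 0}]'

```text
t: 8.2
position: [0.5149, 0.2074, 0.3189]
ee_rot: [0.772, 0.635, -0.001, -0.001]
force: [0.4, 0.0, -1.8]
grip_width: 0.0097
grasp_force: 50.0
```

Call:
jog_arm --steps '[{"xyz": [1,-0.355,0],"rot": [0,0,0.823],"fingers": 0},{"xyz": [1,-0.355,0],"rot": [0,0,0.823],"fingers": 0},{"xyz": [1,-0.355,0],"rot": [0,0,0.823],"fingers": 0},{"xyz": [1,-0.355,0],"rot": [0,0,0.823],"fingers": 0},{"xyz": [1,-0.355,0],"rot": [0,0,0.823],"fingers": 0},{"xyz": [1,-0.355,0],"rot": [0,0,0.823],"fingers": 0},{"xyz": [1,-0.355,0],"rot": [0,0,0.823],"fingers": 0},{"xyz": [1,-0.355,0],"rot": [0,0,0.823],"fingers": 0},{"xyz": [1,-0.355,0],"rot": [0,0,0.823],"fingers": 0}]'

```text
t: 9.32
position: [0.4981, 0.3297, 0.3204]
ee_rot: [0.999, 0.041, -0.0, 0.0]
force: [-0.1, 0.5, -2.8]
grip_width: 0.0098
grasp_force: 50.0
```

```bash
cat >> h.py <<'E'
def rect(p):
    r=cv2.minAreaRect((p[:,:2]*1000).astype(np.float32)); (c,s,a)=r
    b=cv2.boxPoints(r); e=max([b[1]-b[0],b[2]-b[1]],key=np.linalg.norm); e=e*np.sign(e[1])
    print(np.round(c,1),np.round(s,1),round(float(np.degrees(np.arctan2(-e[0],e[1]))),2),len(p),p.mean(0).round(4))
E
python3 - <<'E'
from h import *
for c in("top","wrist"):
    img,d,W=cloud(c); cv2.imwrite(f"pics/{c}2.png",img[:,:,::-1]); z=W[...,2]
    for lo,hi in((.04,.08),(.068,.08),(.13,.36)):
        m=(d>0)&(z>lo)&(z<hi)&(abs(W[...,0]-.5)<.11)&(abs(W[...,1]-.334)<.06)
        if m.sum()>9: rect(W[m])
plan((.4989,.3337,.21,-85.5))
E
```

```text
[499.2 333.2] [178.5  63.9] -85.84 1177 [0.4988 0.3307 0.0601]
[499.2 334. ] [178.5  35.6] -85.82 309 [0.499  0.3354 0.0713]
[499.8 329.2] [140.3  12.9] -85.56 1350 [0.4862 0.3247 0.2672]
[499.6 332.1] [177.7  63.9] -85.26 1840 [0.5214 0.3385 0.063 ]
[499.5 332.5] [177.8  34.8] -85.71 785 [0.5243 0.3413 0.0711]
[499.5 327.6] [140.2  30.6] -77.64 5624 [0.5218 0.3309 0.3407]
at [0.4979 0.3301 0.3207] yang -85.37 F [-0.8 -0.3 -2.7] w 0.0096 g 50.0 t 9.425 j [ 0.53  0.13  1.01 -0.    2.    2.02]
(0.4989, 0.3337, 0.21) xyz [ 0.0111 -0.0294  0.9227] rot [0.0002 0.0002 0.0015]
```

View pics/wrist2.png

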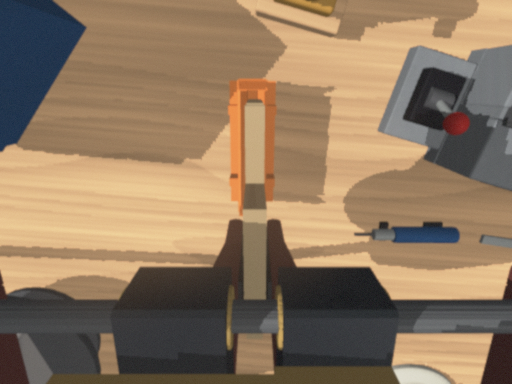

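The wrist view shows the screen hanging just above the orange stand at (253,145), aligned with it and needing a small +y shift.

Call:
jog_arm --steps '[{"xyz": [0,-0.029,0.4],"rot": [0,0,0.003],"fingers": 0},{"xyz": [0,-0.029,0.8],"rot": [0,0,0.003],"fingers": 0},{"xyz": [0,-0.029,0.92],"rot": [0,0,0.003],"fingers": 0},{"xyz": [0,-0.029,0.92],"rot": [0,0,0.003],"fingers": 0}]'

```text
t: 9.93
position: [0.4972, 0.3338, 0.2105]
ee_rot: [0.999, 0.037, -0.001, 0.0]
force: [0.9, -0.2, -1.7]
grip_width: 0.0099
grasp_force: 50.0
```

Call:
jog_arm --steps '[{"xyz": [0,0,0.1],"rot": [0,0,0],"fingers": 0},{"xyz": [0,0,0.2],"rot": [0,0,0],"fingers": 0},{"xyz": [0,0,0.3],"rot": [0,0,0],"fingers": 0},{"xyz": [0,0,0.4],"rot": [0,0,0],"fingers": 0},{"xyz": [0,0,0.4],"rot": [0,0,0],"fingers": 0}]'

```text
t: 10.55
position: [0.4967, 0.3337, 0.1608]
ee_rot: [0.999, 0.037, -0.001, 0.001]
force: [0.0, -0.5, -2.7]
grip_width: 0.0098
grasp_force: 50.0
```

Call:
jog_arm --steps '[{"xyz": [0.008,0,0.08],"rot": [0,0,0],"fingers": 0},{"xyz": [0.008,0,0.16],"rot": [0,0,0],"fingers": 0},{"xyz": [0.008,0,0.23],"rot": [0,0,0],"fingers": 0},{"xyz": [0.008,0,0.28],"rot": [0,0,0],"fingers": 0},{"xyz": [0.008,0,0.28],"rot": [0,0,0],"fingers": 0}]'

```text
t: 11.18
position: [0.498, 0.334, 0.1283]
ee_rot: [0.999, 0.037, -0.001, 0.0]
force: [0.1, -0.1, -1.7]
grip_width: 0.0097
grasp_force: 50.0
```

Call:
jog_arm --steps '[{"xyz": [0,0,0.01],"rot": [0,0,0],"fingers": 0},{"xyz": [0,0,0.01],"rot": [0,0,0],"fingers": 1},{"xyz": [0,0,0.01],"rot": [0,0,0],"fingers": 1},{"xyz": [0,0,0.01],"rot": [0,0,0],"fingers": 1},{"xyz": [0,0,0.01],"rot": [0,0,0],"fingers": 1},{"xyz": [0,0,0.01],"rot": [0,0,0],"fingers": 1},{"xyz": [0,0,0.01],"rot": [0,0,0],"fingers": 1},{"xyz": [0,0,0.01],"rot": [0,0,0],"fingers": 1},{"xyz": [0,0,-0.3],"rot": [0,0,0],"fingers": 1},{"xyz": [0,0,-0.6],"rot": [0,0,0],"fingers": 1},{"xyz": [0,0,-1],"rot": [0,0,0],"fingers": 1},{"xyz": [0,0,-1],"rot": [0,0,0],"fingers": 1}]'

```text
t: 12.68
position: [0.4995, 0.3349, 0.2546]
ee_rot: [0.999, 0.037, 0.004, -0.002]
force: [-0.5, 0.5, 0.7]
grip_width: 0.0878
grasp_force: 0.0
```

Run:
```python
from h import *
for c in("top","wrist"):
    img,d,W=cloud(c); z=W[...,2]
    m=(d>0)&(z>.09)&(z<.19)&(abs(W[...,0]-.5)<.11)&(abs(W[...,1]-.334)<.04)
    if m.sum()>9: rect(W[m]); m&=z>.15;rect(W[m]);print(np.percentile(z[m],[50,90]))
    mm=(d>0)&(z>.068)&(z<.08)&(abs(W[...,0]-.5)<.11)&(abs(W[...,1]-.334)<.06);rect(W[mm])
plan((.4578,-.316,.26,-99.9))
```

```text
[500.1 333.8] [139.7  12.2] -85.4 684 [0.4987 0.331  0.1238]
[500.2 333.8] [58.3 10.9] -85.81 103 [0.4945 0.331  0.1596]
[0.16158701 0.16556938]
[499.2 333.6] [178.4  34.9] -86.21 294 [0.4978 0.3276 0.0724]
[499.  332.6] [139.7  10. ] -85.7 1757 [0.5081 0.3333 0.1445]
[499.3 332.6] [60.3 10. ] -85.79 946 [0.5014 0.3328 0.1617]
[0.16191703 0.16279508]
[498.4 331.7] [176.5  34.6] -85.7 989 [0.5088 0.3323 0.0695]
at [0.4985 0.3342 0.2492] yang -85.74 F [ 0.5 -0.1 -0.4] w 0.0877 g 0.0 t 12.775 j [ 0.53  0.1   1.18 -0.    1.87  2.03]
(0.4578, -0.316, 0.26) xyz [-0.7408  5.3783 -0.0928] rot [-0.0003 -0.0005  0.1574]
```

Call:
jog_arm --steps '[{"xyz": [-0.13,0.95,-0.02],"rot": [0,0,0],"fingers": 1},{"xyz": [-0.13,0.95,-0.02],"rot": [0,0,0],"fingers": 1},{"xyz": [-0.13,0.95,-0.02],"rot": [0,0,0],"fingers": 1}]'

```text
t: 13.15
position: [0.4909, 0.2164, 0.2498]
ee_rot: [0.999, 0.035, -0.001, 0.001]
force: [0.4, 0.5, 0.8]
grip_width: 0.0875
grasp_force: 0.0
```

Call:
jog_arm --steps '[{"xyz": [-0.13,0.95,-0.02],"rot": [0,0,0],"fingers": 1},{"xyz": [-0.13,0.95,-0.02],"rot": [0,0,0],"fingers": 1},{"xyz": [-0.13,0.95,-0.02],"rot": [0,0,0],"fingers": 1}]'

```text
t: 13.52
position: [0.484, 0.1025, 0.2525]
ee_rot: [0.999, 0.035, -0.001, 0.0]
force: [0.5, 0.4, 1.0]
grip_width: 0.0881
grasp_force: 0.0
```

Call:
jog_arm --steps '[{"xyz": [-0.13,0.95,-0.02],"rot": [0,0,0],"fingers": 1},{"xyz": [-0.13,0.95,-0.02],"rot": [0,0,0],"fingers": 1},{"xyz": [-0.13,0.95,-0.02],"rot": [0,0,0],"fingers": 1}]'

```text
t: 13.9
position: [0.4771, -0.0117, 0.255]
ee_rot: [0.999, 0.035, -0.001, -0.0]
force: [0.5, 0.2, -0.2]
grip_width: 0.0882
grasp_force: 0.0
```

Call:
jog_arm --steps '[{"xyz": [-0.13,0.95,-0.02],"rot": [0,0,0],"fingers": 1},{"xyz": [-0.13,0.95,-0.02],"rot": [0,0,0],"fingers": 1},{"xyz": [-0.13,0.95,-0.02],"rot": [0,0,0],"fingers": 1}]'

```text
t: 14.28
position: [0.4703, -0.1259, 0.2572]
ee_rot: [0.999, 0.036, -0.001, -0.001]
force: [0.2, 0.3, 0.7]
grip_width: 0.0874
grasp_force: 0.0
```

Call:
jog_arm --steps '[{"xyz": [-0.13,0.95,0],"rot": [0,0,0],"fingers": 1},{"xyz": [-0.13,0.95,0],"rot": [0,0,0],"fingers": 1},{"xyz": [-0.13,0.95,0],"rot": [0,0,0],"fingers": 1}]'

```text
t: 14.65
position: [0.4635, -0.2403, 0.257]
ee_rot: [0.999, 0.036, -0.001, -0.001]
force: [-0.8, 0.2, 0.4]
grip_width: 0.0879
grasp_force: 0.0
```

Call:
jog_arm --steps '[{"xyz": [-0.09,0.63,0],"rot": [0,0,0.157],"fingers": 1},{"xyz": [-0.09,0.63,0],"rot": [0,0,0.157],"fingers": 1},{"xyz": [-0.09,0.63,0],"rot": [0,0,0.157],"fingers": 1},{"xyz": [-0.09,0.63,0],"rot": [0,0,0.157],"fingers": 1}]'

```text
t: 15.15
position: [0.4588, -0.3141, 0.2587]
ee_rot: [0.996, -0.084, 0.0, -0.0]
force: [0.7, 0.9, 0.7]
grip_width: 0.0875
grasp_force: 0.0
```

Run:
```python
from h import *
for c in("wrist",):
    img,d,W=cloud(c); z=W[...,2];cv2.imwrite(f"pics/{c}3.png",img[:,:,::-1])
    m=(d>0)&(z>.09)&(z<.19)&(abs(W[...,0]-.458)<.11)&(abs(W[...,1]+.316)<.04)
    rect(W[m]); m&=z>.15;rect(W[m]);print(np.percentile(z[m],[50,90]))
plan((.4578,-.316,.127,-99.9))
```

```text
[ 457.2 -318.2] [ 10.6 140.4] 79.78 1648 [ 0.4675 -0.3204  0.1457]
[ 457.6 -319. ] [ 9.8 60.1] 80.35 850 [ 0.4598 -0.319   0.1641]
[0.16441004 0.16519648]
at [ 0.4587 -0.3143  0.2588] yang -99.67 F [-0.7  0.1 -0. ] w 0.088 g 0.0 t 15.2 j [-0.66 -0.02  1.28  0.    1.88  1.08]
(0.4578, -0.316, 0.127) xyz [-0.0051  0.0158  1.0983] rot [-0.0003 -0.0002  0.0026]
```

Call:
jog_arm --steps '[{"xyz": [-0.008,0.026,0.4],"rot": [0,0,0.001],"fingers": 1},{"xyz": [-0.008,0.026,0.8],"rot": [0,0,0.001],"fingers": 1},{"xyz": [-0.008,0.026,1],"rot": [0,0,0.001],"fingers": 1},{"xyz": [-0.008,0.026,1],"rot": [0,0,0.001],"fingers": 1}]'

```text
t: 15.7
position: [0.4557, -0.3172, 0.1365]
ee_rot: [0.996, -0.086, -0.002, -0.001]
force: [0.4, 0.7, 0.2]
grip_width: 0.0876
grasp_force: 0.0
```

Call:
jog_arm --steps '[{"xyz": [0,0,0.1],"rot": [0,0,0],"fingers": 1},{"xyz": [0,0,0.1],"rot": [0,0,0],"fingers": 0},{"xyz": [0,0,0.1],"rot": [0,0,0],"fingers": 0},{"xyz": [0,0,0.1],"rot": [0,0,0],"fingers": 0},{"xyz": [0,0,0.1],"rot": [0,0,0],"fingers": 0},{"xyz": [0,0,0.1],"rot": [0,0,0],"fingers": 0},{"xyz": [0,0,0.1],"rot": [0,0,0],"fingers": 0},{"xyz": [0,0,0.1],"rot": [0,0,0],"fingers": 0},{"xyz": [0,0,0.1],"rot": [0,0,0],"fingers": 0},{"xyz": [0,0,0.1],"rot": [0,0,0],"fingers": 0},{"xyz": [0,0,0.1],"rot": [0,0,0],"fingers": 0},{"xyz": [0,0,0.1],"rot": [0,0,0],"fingers": 0},{"xyz": [0,0,0.1],"rot": [0,0,0],"fingers": 0}]' --newtons 50

```text
t: 17.32
position: [0.4563, -0.3189, 0.1265]
ee_rot: [0.996, -0.087, -0.0, -0.0]
force: [1.4, 1.7, -0.0]
grip_width: 0.01
grasp_force: 50.0
```

Call:
jog_arm --steps '[{"xyz": [0,0,-0.15],"rot": [0,0,0],"fingers": 0},{"xyz": [0,0,-0.35],"rot": [0,0,0],"fingers": 0},{"xyz": [0,0,-0.6],"rot": [0,0,0],"fingers": 0},{"xyz": [0,0,-0.85],"rot": [0,0,0],"fingers": 0},{"xyz": [0,0,-0.85],"rot": [0,0,0],"fingers": 0}]'

```text
t: 17.95
position: [0.4571, -0.3204, 0.2328]
ee_rot: [0.996, -0.087, 0.003, 0.002]
force: [0.1, 0.2, -0.7]
grip_width: 0.0095
grasp_force: 50.0
```

Call:
jog_arm --steps '[{"xyz": [0,0,-0.4],"rot": [0,0,0],"fingers": 0},{"xyz": [0,0,-0.75],"rot": [0,0,0],"fingers": 0},{"xyz": [0,0,-0.75],"rot": [0,0,0],"fingers": 0}]'

```text
t: 18.32
position: [0.4567, -0.3199, 0.3218]
ee_rot: [0.996, -0.087, 0.002, 0.002]
force: [0.1, -0.1, -1.3]
grip_width: 0.0096
grasp_force: 50.0
```

```bash
python3 -c "
from h import *
plan((.5520,-.0475,.32,-11.5))"
```

```text
at [ 0.4567 -0.3199  0.3218] yang -99.97 F [ 0.1 -0.1 -1.3] w 0.0096 g 50.0 t 18.325 j [-0.67  0.01  1.13 -0.    1.99  1.07]
(0.552, -0.0475, 0.32) xyz [ 0.3888 -2.373   0.0093] rot [ 0.0041 -0.001  -0.983 ]
```

Call:
jog_arm --steps '[{"xyz": [0.16,-0.98,0],"rot": [0,0,0],"fingers": 0},{"xyz": [0.16,-0.98,0],"rot": [0,0,0],"fingers": 0},{"xyz": [0.16,-0.98,0],"rot": [0,0,0],"fingers": 0}]'

```text
t: 18.7
position: [0.4962, -0.2036, 0.3162]
ee_rot: [0.996, -0.084, -0.001, -0.001]
force: [-0.7, 0.4, -1.3]
grip_width: 0.0099
grasp_force: 50.0
```

Call:
jog_arm --steps '[{"xyz": [0.16,-0.98,0],"rot": [0,0,0],"fingers": 0},{"xyz": [0.16,-0.98,0],"rot": [0,0,0],"fingers": 0},{"xyz": [0.16,-0.98,0],"rot": [0,0,0],"fingers": 0}]'

```text
t: 19.08
position: [0.5352, -0.0919, 0.3162]
ee_rot: [0.996, -0.085, -0.002, -0.0]
force: [-0.1, 0.1, -2.8]
grip_width: 0.01
grasp_force: 50.0
```

Call:
jog_arm --steps '[{"xyz": [0.07,-0.41,0],"rot": [0,0,-0.983],"fingers": 0},{"xyz": [0.07,-0.41,0],"rot": [0,0,-0.983],"fingers": 0},{"xyz": [0.07,-0.41,0],"rot": [0,0,-0.983],"fingers": 0},{"xyz": [0.07,-0.41,0],"rot": [0,0,-0.983],"fingers": 0},{"xyz": [0.07,-0.41,0],"rot": [0,0,-0.983],"fingers": 0},{"xyz": [0.07,-0.41,0],"rot": [0,0,-0.983],"fingers": 0},{"xyz": [0.07,-0.41,0],"rot": [0,0,-0.983],"fingers": 0},{"xyz": [0.07,-0.41,0],"rot": [0,0,-0.983],"fingers": 0},{"xyz": [0.07,-0.41,0],"rot": [0,0,-0.983],"fingers": 0},{"xyz": [0.07,-0.41,0],"rot": [0,0,-0.983],"fingers": 0},{"xyz": [0.07,-0.41,0],"rot": [0,0,-0.983],"fingers": 0}]'

```text
t: 20.45
position: [0.5514, -0.0482, 0.3178]
ee_rot: [0.775, 0.632, -0.001, -0.0]
force: [0.0, -0.2, -1.5]
grip_width: 0.0095
grasp_force: 50.0
```

Run:
```python
from h import *
for c in("top","wrist"):
    img,d,W=cloud(c); cv2.imwrite(f"pics/{c}4.png",img[:,:,::-1]); z=W[...,2]
    for lo,hi in((.104,.115),(.2,.315)):
        m=(d>0)&(z>lo)&(z<hi)&(abs(W[...,0]-.552)<.13)&(abs(W[...,1]+.047)<.13)
        if m.sum()>9: rect(W[m])
        if lo==.2:
            q=W[m]; n=(q[:,:2]-[.552,-.0475])@[np.cos(np.radians(-11.5)),np.sin(np.radians(-11.5))]; print("thick",np.percentile(n,[1,50,99]))
plan((.5520,-.0475,.25,-11.5))
```

```text
[551.8 -46. ] [210.2 159.1] -11.29 1055 [ 0.5257 -0.0466  0.1108]
[550.5 -31.1] [106.6   1.7] -11.82 24 [ 0.5461 -0.0503  0.2628]
thick [-0.00588369 -0.00530296 -0.00369618]
[552.6 -46.5] [209.1 160.5] -11.47 18866 [ 0.5554 -0.0335  0.1104]
[565.6  19.9] [1.  9.9] 78.46 97 [0.5656 0.0201 0.274 ]
thick [-0.00497898 -0.0003789   0.00474555]
at [ 0.5515 -0.0477  0.3182] yang -11.56 F [-0.9 -0.7 -1. ] w 0.0096 g 50.0 t 20.55 j [-0.15  0.01  1.15 -0.    1.99  0.05]
(0.552, -0.0475, 0.25) xyz [0.003  0.0043 0.5687] rot [-0.0003  0.0002 -0.0007]
```

View pics/wrist4.png

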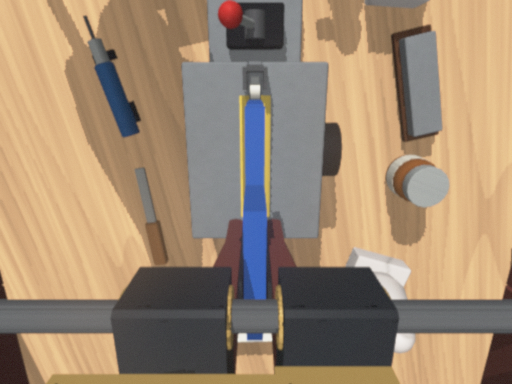

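The wrist view shows the blue screen above the slot at (255,140), aligned within about 1 mm.

Call:
jog_arm --steps '[{"xyz": [0.008,0.004,0.3],"rot": [0,0,0],"fingers": 0},{"xyz": [0.008,0.004,0.5],"rot": [0,0,0],"fingers": 0},{"xyz": [0.008,0.004,0.57],"rot": [0,0,0],"fingers": 0},{"xyz": [0.008,0.004,0.57],"rot": [0,0,0],"fingers": 0}]'

```text
t: 21.05
position: [0.5521, -0.0464, 0.2502]
ee_rot: [0.774, 0.633, -0.0, -0.0]
force: [0.3, 0.4, -1.1]
grip_width: 0.0098
grasp_force: 50.0
```

Call:
jog_arm --steps '[{"xyz": [0,0,0.06],"rot": [0,0,0],"fingers": 0},{"xyz": [0,0,0.12],"rot": [0,0,0],"fingers": 0},{"xyz": [0,0,0.18],"rot": [0,0,0],"fingers": 0},{"xyz": [0,0,0.24],"rot": [0,0,0],"fingers": 0},{"xyz": [0,0,0.3],"rot": [0,0,0],"fingers": 0},{"xyz": [0,0,0.36],"rot": [0,0,0],"fingers": 0},{"xyz": [0,0,0.36],"rot": [0,0,0],"fingers": 0}]'

```text
t: 21.92
position: [0.5523, -0.0464, 0.206]
ee_rot: [0.774, 0.633, -0.0, -0.0]
force: [0.8, -1.5, -0.9]
grip_width: 0.0095
grasp_force: 50.0
```

Call:
jog_arm --steps '[{"xyz": [0,0,0.08],"rot": [0,0,0],"fingers": 0},{"xyz": [0,0,0.16],"rot": [0,0,0],"fingers": 0},{"xyz": [0,0,0.24],"rot": [0,0,0],"fingers": 0},{"xyz": [0,0,0.32],"rot": [0,0,0],"fingers": 0},{"xyz": [0,0,0.4],"rot": [0,0,0],"fingers": 0},{"xyz": [0,0,0.46],"rot": [0,0,0],"fingers": 0},{"xyz": [0,0,0.5],"rot": [0,0,0],"fingers": 0},{"xyz": [0,0,0.54],"rot": [0,0,0],"fingers": 0},{"xyz": [0,0,0.545],"rot": [0,0,0],"fingers": 0},{"xyz": [0,0,0.545],"rot": [0,0,0],"fingers": 0}]'

```text
t: 23.18
position: [0.5521, -0.0462, 0.1418]
ee_rot: [0.774, 0.633, -0.0, -0.0]
force: [0.7, 0.1, -1.5]
grip_width: 0.01
grasp_force: 50.0
```

Call:
jog_arm --steps '[{"xyz": [0,0,0.01],"rot": [0,0,0],"fingers": 0},{"xyz": [0,0,0.018],"rot": [0,0,0],"fingers": 0},{"xyz": [0,0,0.018],"rot": [0,0,0],"fingers": 0}]'

```text
t: 23.55
position: [0.5524, -0.0463, 0.1405]
ee_rot: [0.774, 0.633, 0.0, 0.0]
force: [-0.7, 1.6, 4.1]
grip_width: 0.0097
grasp_force: 50.0
```

Call:
jog_arm --steps '[{"xyz": [0,0,0],"rot": [0,0,0],"fingers": 1},{"xyz": [0,0,0],"rot": [0,0,0],"fingers": 1},{"xyz": [0,0,0],"rot": [0,0,0],"fingers": 1},{"xyz": [0,0,0],"rot": [0,0,0],"fingers": 1},{"xyz": [0,0,0],"rot": [0,0,0],"fingers": 1},{"xyz": [0,0,0],"rot": [0,0,0],"fingers": 1},{"xyz": [0,0,0],"rot": [0,0,0],"fingers": 1},{"xyz": [0,0,-0.3],"rot": [0,0,0],"fingers": 1},{"xyz": [0,0,-0.6],"rot": [0,0,0],"fingers": 1},{"xyz": [0,0,-0.9],"rot": [0,0,0],"fingers": 1},{"xyz": [0,0,-0.9],"rot": [0,0,0],"fingers": 1}]'

```text
t: 24.92
position: [0.5533, -0.0465, 0.2512]
ee_rot: [0.774, 0.633, 0.002, 0.002]
force: [0.1, -0.0, -0.1]
grip_width: 0.0878
grasp_force: 0.0
```

Run:
```python
from h import *
for c in("wrist","top"):
    img,d,W=cloud(c); z=W[...,2];cv2.imwrite(f"pics/{c}5.png",img[:,:,::-1])
    m=(d>0)&(z>.165)&(z<.19)&(abs(W[...,0]-.552)<.07)&(abs(W[...,1]+.047)<.07)
    rect(W[m]);print(np.percentile(z[m],[10,50,90]))
    hsv=cv2.cvtColor(img,cv2.COLOR_RGB2HSV)
    m=(d>0)&(abs(W[...,0]-.56)<.06)&(abs(W[...,1]-.105)<.05)&(z>.09)&(z<.15)&((hsv[...,0]<8)|(hsv[...,0]>172))&(hsv[...,1]>150)
    p=W[m]
    from scipy.optimize import least_squares
    print(len(p),least_squares(lambda c:np.linalg.norm(p-c,axis=1)-.013,p.mean(0)-[0,0,.01],loss="soft_l1",f_scale=.002).x)
x=np.array([np.cos(np.radians(-11.5)),np.sin(np.radians(-11.5))]);y=np.array([-x[1],x[0]]);o=np.array([.5522,-.047])
A=o-.075*x+.150*y;B=o+.02*x+.15*y
print(A,B);plan((*A,.25,-11.5),(*A,.10,-11.5),(*B,.10,-11.5))
```

```text
[551.9 -46.7] [60.6  9.9] -11.36 1014 [ 0.5525 -0.0448  0.1755]
[0.17481811 0.17568692 0.17651601]
372 [0.55631128 0.10509117 0.10994602]
[547.2 -73. ] [2.4 9.4] 88.35 10 [ 0.5471 -0.073   0.1781]
[0.17630261 0.17834901 0.18122984]<stdin>:10: RuntimeWarning: Mean of empty slice.
  ret = um.true_divide(
Traceback (most recent call last):
ValueError: Initial guess is outside of provided bounds
```

Run:
```python
from h import *
x=np.array([np.cos(np.radians(-11.5)),np.sin(np.radians(-11.5))]);y=np.array([-x[1],x[0]]);o=np.array([.5522,-.047])
A=o-.075*x+.150*y;B=o+.007*x+.15*y
print(A,B);plan((*A,.25,-11.5),(*A,.10,-11.5),(*B,.10,-11.5))
```

```text
[0.50861084 0.1149413 ] [0.58896466 0.09859313]
at [ 0.5522 -0.0463  0.2468] yang -11.49 F [-0.1 -0.   0.3] w 0.0878 g 0.0 t 25.025 j [-0.15 -0.03  1.31 -0.    1.86  0.06]
(np.float64(0.5086108373160173), np.float64(0.11494130077441422), 0.25) xyz [ 1.2447 -0.6239 -0.0262] rot [-0.0001  0.      0.0001]
(np.float64(0.5086108373160173), np.float64(0.11494130077441422), 0.1) xyz [ 1.2448 -0.6237  1.2238] rot [-0.0001  0.      0.0001]
(np.float64(0.5889646630949253), np.float64(0.09859313015220406), 0.1) xyz [1.2447 0.0597 1.2237] rot [-0.0001  0.      0.0001]
```

Call:
jog_arm --steps '[{"xyz": [1,-0.624,0],"rot": [0,0,0],"fingers": 0},{"xyz": [1,-0.624,0],"rot": [0,0,0],"fingers": 0},{"xyz": [1,-0.624,0],"rot": [0,0,0],"fingers": 0},{"xyz": [1,-0.624,0],"rot": [0,0,0],"fingers": 0}]'

```text
t: 25.52
position: [0.5022, 0.0867, 0.2461]
ee_rot: [0.774, 0.634, -0.001, -0.0]
force: [0.4, -0.4, 0.1]
grip_width: 0.0515
grasp_force: 0.0
```

Call:
jog_arm --steps '[{"xyz": [0.245,0,0],"rot": [0,0,0],"fingers": 0},{"xyz": [0.245,0,0],"rot": [0,0,0],"fingers": 0},{"xyz": [0.245,0,0],"rot": [0,0,0],"fingers": 0},{"xyz": [0.245,0,0],"rot": [0,0,0],"fingers": 0},{"xyz": [0.245,0,0],"rot": [0,0,0],"fingers": 0},{"xyz": [0.245,0,0],"rot": [0,0,0],"fingers": 0},{"xyz": [0.245,0,0],"rot": [0,0,0],"fingers": 0},{"xyz": [0.245,0,0.4],"rot": [0,0,0],"fingers": 0},{"xyz": [0.245,0,0.8],"rot": [0,0,0],"fingers": 0},{"xyz": [0.245,0,1],"rot": [0,0,0],"fingers": 0},{"xyz": [0.245,0,1],"rot": [0,0,0],"fingers": 0}]'

```text
t: 26.9
position: [0.5072, 0.1148, 0.1251]
ee_rot: [0.774, 0.633, -0.002, -0.001]
force: [-0.2, 0.1, 0.5]
grip_width: 0.0004
grasp_force: 0.0
```

Call:
jog_arm --steps '[{"xyz": [0,0,0.22],"rot": [0,0,0],"fingers": 0},{"xyz": [0,0,0.22],"rot": [0,0,0],"fingers": 0}]'

```text
t: 27.15
position: [0.5082, 0.1149, 0.1009]
ee_rot: [0.774, 0.633, -0.001, -0.0]
force: [-0.2, -0.3, 0.5]
grip_width: 0.0006
grasp_force: 0.0
```

Now I push along tool y, 82 mm = 0.68.

Call:
jog_arm --steps '[{"xyz": [0,0.08,0],"rot": [0,0,0],"fingers": 0},{"xyz": [0,0.16,0],"rot": [0,0,0],"fingers": 0},{"xyz": [0,0.24,0],"rot": [0,0,0],"fingers": 0},{"xyz": [0,0.32,0],"rot": [0,0,0],"fingers": 0},{"xyz": [0,0.4,0],"rot": [0,0,0],"fingers": 0},{"xyz": [0,0.48,0],"rot": [0,0,0],"fingers": 0},{"xyz": [0,0.55,0],"rot": [0,0,0],"fingers": 0},{"xyz": [0,0.6,0],"rot": [0,0,0],"fingers": 0},{"xyz": [0,0.64,0],"rot": [0,0,0],"fingers": 0},{"xyz": [0,0.67,0],"rot": [0,0,0],"fingers": 0},{"xyz": [0,0.67,0],"rot": [0,0,0],"fingers": 0}]'

```text
t: 28.52
position: [0.5876, 0.0989, 0.1011]
ee_rot: [0.774, 0.633, 0.0, 0.0]
force: [0.8, 0.2, 0.2]
grip_width: 0.0005
grasp_force: 0.0
```

Call:
jog_arm --steps '[{"xyz": [0,0.02,0],"rot": [0,0,0],"fingers": 0},{"xyz": [0,0.04,0],"rot": [0,0,0],"fingers": 0},{"xyz": [0,0.04,0],"rot": [0,0,0],"fingers": 0}]'

```text
t: 28.9
position: [0.5909, 0.0983, 0.101]
ee_rot: [0.774, 0.633, -0.001, -0.001]
force: [-6.3, 1.0, 2.1]
grip_width: 0.0007
grasp_force: 3.1
```

```bash
cat > ball.py <<'E'
from h import *
from scipy.optimize import least_squares
for c in("scene","wrist","top"):
    img,d,W=cloud(c); z=W[...,2];hsv=cv2.cvtColor(img,cv2.COLOR_RGB2HSV)
    m=(d>0)&(abs(W[...,0]-.58)<.08)&(abs(W[...,1]-.1)<.05)&(z>.08)&(z<.15)&((hsv[...,0]<8)|(hsv[...,0]>172))&(hsv[...,1]>150)
    p=W[m]; print(c,len(p))
    if len(p)>8:
        b=least_squares(lambda c:np.linalg.norm(p-c,axis=1)-.013,p.mean(0)-[0,0,.01],loss="soft_l1",f_scale=.002).x
        v=(b[:2]-[.5522,-.047])@[.98,-.1994]; print(b.round(4),"extx",v.round(4),"angle",np.round(np.arctan2(v,b[2]-.052)+.5,2))
plan()
E
python3 ball.py
```

```text
scene 9
[0.6349 0.0919 0.1035] extx 0.0533 angle 1.3
wrist 1661
[0.6124 0.0932 0.1093] extx 0.031 angle 1.0
top 0
at [0.5909 0.0983 0.101 ] yang -11.47 F [-5.5  1.3  2.1] w 0.0007 g 3.1 t 29.05 j [0.11 0.1  1.44 0.   1.61 0.31]
```

The lever is at its stop: angle 1.0, with a 6 N reaction. I back off and lift away, then check everything.

Call:
jog_arm --steps '[{"xyz": [0,-0.15,0],"rot": [0,0,0],"fingers": 0},{"xyz": [0,-0.3,0],"rot": [0,0,0],"fingers": 0},{"xyz": [0,-0.3,-0.4],"rot": [0,0,0],"fingers": 0},{"xyz": [0,-0.3,-0.8],"rot": [0,0,0],"fingers": 0},{"xyz": [0,-0.3,-1],"rot": [0,0,0],"fingers": 0},{"xyz": [0,-0.3,-1],"rot": [0,0,0],"fingers": 0},{"xyz": [0,-0.3,-1],"rot": [0,0,0],"fingers": 0}]'

```text
t: 29.92
position: [0.5566, 0.1051, 0.2196]
ee_rot: [0.774, 0.633, -0.001, -0.0]
force: [0.2, -0.9, -0.0]
grip_width: 0.0006
grasp_force: 0.0
```

```bash
python3 ball.py
python3 - <<'E'
from h import *
img,d,W=cloud("scene"); z=W[...,2]; cv2.imwrite("pics/end.png",img[:,:,::-1])
for lo,cx,cy in((.165,.552,-.047),(.15,.499,.333)):
    m=(d>0)&(z>lo)&(z<.19)&(abs(W[...,0]-cx)<.05)&(abs(W[...,1]-cy)<.045)
    if m.sum()>9: rect(W[m]);print(np.percentile(z[m],[50,95]))
E
```

```text
scene 68
[0.6127 0.0956 0.1094] extx 0.0308 angle 0.99
wrist 585
[0.6126 0.0933 0.1092] extx 0.0312 angle 1.0
top 66
[0.6129 0.0948 0.1096] extx 0.0312 angle 1.0
at [0.5563 0.1051 0.219 ] yang -11.49 F [ 0.2  0.5 -0.6] w 0.0004 g 0.0 t 30.075 j [ 0.13  0.    1.33 -0.    1.81  0.33]
[554.1 -44.7] [60.6 13.6] -12.08 121 [ 0.5555 -0.044   0.1745]
[0.17595211 0.17947601]
[501.6 335. ] [62.7 11.6] -85.96 103 [0.5042 0.3341 0.1616]
[0.16310937 0.16603124]
```

View pics/end.png

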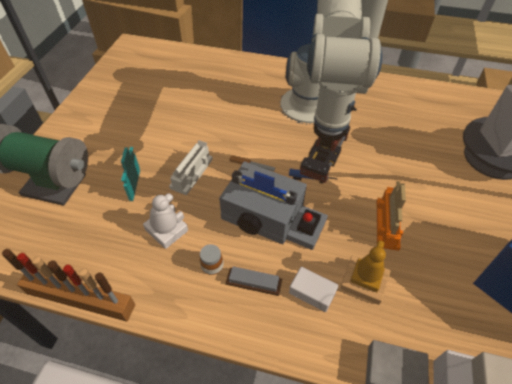

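The final view shows the blue screen home in the extractor at (265,182), the tan screen in the orange stand at (395,210), the lever over at (309,215), and the bystanders in place.

```bash
python3 -c "
from bench import arm
print(arm.job_done())"
```

```text
the job is handed in; nothing more can be done
None
```

The job is handed in at about 30 s of the 69 s: by the last camera check the clogged screen is fully down in the orange stand, the clean screen is home in the extractor, the lever is fully on at about 1.0 rad, and the bystanders look undisturbed; no verdict was returned.

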